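# Lay a tall blank down against the stop

### The job

Tip the tall dark wooden blank over, away from the stop of the little board it stands on, and let it down gently onto its broad face with the fingers, without letting it drop and without lifting it off the board. Then push its end with the fingertips until the foot of the lying blank is snug and square against the stop. Leave everything else where it is.

Things in the scene. Friction and masses are not known exactly. Their poses are not given: they have to be found in the camera images.
- stop_board: Fixed light wooden stop board: a deck 174 mm long (its x) and 140 mm wide (its y) on two bearers; the deck's top is 45 mm above the worktop. A stop, a cleat 24 mm thick and 28 mm high, stands across the deck at its +x end, its face at x = +63 mm; the other end, at x = -87 mm, is open. Origin: centre of the underside, on the worktop; z up. The board does not move.
- stop_foot (a point): Point on the stop board where the middle of the stop's face meets the deck: 63 mm along the board's +x from its origin, 45 mm above the worktop. Axes as the board's. Sliding the lying blank along the deck takes up to about 8 N; against the stop it goes no further.
- blank: Loose dark wooden blank, two brass bushes in each broad face, 30 mm thick (its x), 100 mm wide (y), 190 mm tall (z), about 0.4 kg. It starts upright on the deck, broad faces parallel to the stop within 2 degrees, its back (+x) face 3 to 11 mm clear of the stop. Origin: centre of its foot (30 x 100 mm end); z runs along its length to its top; x points towards the stop at the start.
- blank_heel (a point): Middle of the lower edge of the blank's -x face (15 mm towards -x from the foot's centre). Tipped away from the stop, the blank turns about this edge, overbalances at about 9 degrees and ends lying on its -x face, its foot 30 to 45 mm from the stop.
- blank_top (a point): Centre of the blank's top end (190 mm from the foot's centre). When the blank lies down, this end sticks out 40 mm or more past the open end of the deck, its lower face 45 mm above the worktop, so there is room for a finger under it.
- glue_bottle: White glue bottle nearest the robot (another stands at the back), with a red nozzle, 52 mm diameter, 152 mm tall, standing upright; origin at the centre of its underside. Leave alone.
- screw_tin: Open round metal tin, 76 mm diameter, 51 mm high; origin at the centre of its underside. Leave alone.
- offcut_0: Wooden offcut, 40 x 76 x 20 mm, lying flat on the right; origin at the centre of its underside. Leave alone.
- offcut_1: Small pale wooden offcut, 45 x 61 x 19 mm, lying flat; origin at the centre of its underside. Leave alone.
- block_1: Pale wooden block, 108 x 139 x 50 mm, lying flat behind the board; origin at the centre of its underside. Leave alone.

How it is judged (in metres and radians):
On the way, in this order (a step that is already met when the one before it is completed fails the run):
1. the blank leans well over, supported by the fingers (angle between blank's own z axis and vertical between 0.5 and 1.35 rad and contact force between the fingers and blank above 0.2 N), for 0.1 s.
2. the blank lies on its broad face on the deck (angle between blank's own z axis and vertical above 1.5 rad and angle between blank's own x axis and vertical below 0.08 rad), for 0.2 s.
At the end, for the whole second after the job is handed in: The blank lies at rest on its -x broad face on the deck (within about 4 degrees), its foot within 5 mm of the stop's face and square to it within 4 degrees, its middle within 35 mm of the board's middle line (all of step 2 and angle between blank's own z axis and vertical below 1.64 rad and angle between the z axis of blank and the x axis of stop_board, either way round below 0.07 rad and x of blank in the frame of stop_board between 0.058 and 0.066 m and y of blank in the frame of stop_board between -0.035 and 0.035 m and z of blank in the frame of stop_board between 0.054 and 0.066 m and linear speed of blank below 0.01 m/s); the robot touches nothing.
It fails at once if the blank drops or is knocked over: it turns faster than 5 rad/s (angular speed of blank above 5 rad/s).
It fails at once if the blank is lifted: the edge it tips about rises more than 15 mm off the deck (z of blank_heel in the frame of stop_board above 0.06 m).
It fails at once if the blank is squeezed or rammed with more than 40 N (contact force between the fingers and blank above 40 N).
It fails at once if the bottle, tin, offcuts or block is moved by more than 20 mm (distance of any of glue_bottle, screw_tin, offcut_0, offcut_1, block_1 from where it was at the start of the episode above 0.02 m).
It also fails if it takes over 72 s, if anything falls off the work surface, if the arm or the gripper's body presses on something with over 40 N, if the wrist force passes 120 N, or if a joint passes its speed limit or range.

### The arm

A 6-joint arm with a two-finger parallel gripper is mounted at the origin on a cart in front of the work surface, level with it; the furniture and walls round the work are solid. World frame = base frame: x ahead of the robot, y to its left, z up, the work surface at z = 0. Lengths are in m, angles in degrees, forces in N, time in s.
With the tool pointing down it reaches from about 0.325 to 0.85 m from the base axis. Payload 15.5 kg.
Tool frame: the origin (TCP) lies midway between the tips of the shut fingers; the grasp point (between the pads) lies 19 mm behind it; z points along the fingers, y is the line along which they close (so a half turn about z gives the same grasp; the last joint's range is limited). The gripper opens to 91 mm and grips with 3 to 60 N. Pads are 32 mm wide; open, the fingers measure 118 mm over their backs; the gripper's body (76 mm by 178 mm) begins 60 mm behind the grasp point.
Start: joints at [-81.217, 28.281, 77.091, -0, 74.628, -5.472], TCP at [0.154, -0.606, 0.214] pointing down, gripper open.
Joint ranges: [-166.48, 166.48], [-47.26, 123.95], [12.59, 153.08], [-70.14, 250.14], [6.76, 159.57], [-176.63, 176.63]. Speed limits (degrees/s): [108.29, 108.29, 147.25, 172.46, 172.46, 172.46].

### API

Orientations are given as a 3x3 rotation matrix whose columns are the frame's x, y, z axes.
In Python, from bench import ctrl gives the robot as it stands. The module is installed in compiled form; this text tells all that it offers. Calls block until the motion is done:
- ctrl.goto(position, orientation): joint-space move of the TCP to a pose.
- ctrl.move_l(position, vel=0.15, ori=None, contact_N=None): straight line of the TCP; ori=None keeps the orientation; vel is the mean speed in m/s. With contact_N (N) it stops when the force on the tool has changed by that much, and returns True; else False.
- ctrl.movej(angles): joint-space move.
- ctrl.command_gripper(opening): opening from 0.0 (shut) to 1.0 (fully open); the grip force is fixed at half the most; returns when the fingers have stopped.
- ctrl.sleep(seconds).
- ctrl.ik(position, orientation): joint angles nearest the present ones, or None.
- ctrl.read_camera(name): name is "scene" or "side" or "wrist"; returns the picture (384x512x3 uint8, blue, green, red); there is no depth.
- ctrl.camera_params(name): a dict with "fx", "fy", "cx", "cy" (pixels), "D" ([k1, k2, p1, p2, k3] as OpenCV has them; the pictures are not rectified), "pose" (4x4, takes a point from camera to world coordinates); the wrist camera has in their place "T_tool_cam" (4x4, takes a point from camera to tool coordinates, whose origin is the TCP and whose axes are the flange's). Camera axes: x right, y up, looking along -z (the intrinsics and any distortion apply to the point x, -y, -z); pixel columns grow to the right and rows downward; lengths in m; the calibration is good to about 2 mm. A picture is of the moment at which its call begins: read the wrist's pose just before it. camera_params takes no time and is no camera call.
A pose or a line that the arm cannot do raises ctrl.MotionError and nothing moves.
- ctrl.sign_off(): hands the job in; it is judged then, once.
Readings, each from a call of its own:
- ctrl.current_t(): time.
- ctrl.current_q(): joint angles.
- ctrl.current_dq(): joint speeds.
- ctrl.current_effort(): joint torques, N m.
- ctrl.current_tool_pos(): TCP position.
- ctrl.current_eef_rot(): TCP orientation.
- ctrl.current_contact_force(): force on the tool from outside, world axes, zero at the start.
- ctrl.current_wrist_torque(): the same for the moment, N m.
- ctrl.current_grip_width(): opening from 0.0 (shut) to 1.0 (fully open).
- ctrl.current_grasp_force(): force on a finger pad.
Only numpy, scipy, OpenCV 4.12 (cv2) and the standard library are available. Lean on these libraries where they do the work, as an engineer would, in place of code of your own. Each camera call takes 0.05 s, during which the arm holds its last target. There are 200 camera calls.

## Working session

There is one attempt and no reset: what is moved stays moved. The work goes in short steps, each a Python script; the robot and the scene stay as the last script left them, time stands still between calls to the robot, and variables do not carry over. Pictures are saved under pics/ and viewed, at most 10 in all, crops included, and the job is handed in when it is done.

```bash
mkdir -p pics; ls; python3 - <<'E'
from bench import ctrl
import cv2, numpy as np
for n in ("scene","side"):
    im=ctrl.read_camera(n); cv2.imwrite(f"pics/{n}0.png",im)
    p=ctrl.camera_params(n); print(n,{k:(np.round(v,4).tolist() if not isinstance(v,(int,float)) else v) for k,v in p.items()})
a=cv2.imread("pics/scene0.png");b=cv2.imread("pics/side0.png")
print(ctrl.current_t(), np.round(ctrl.current_eef_rot(),3).tolist())
p=ctrl.camera_params("wrist");print(np.round(p["T_tool_cam"],4).tolist())
E
```

```text
pics
scene {'fx': 412.5393722597182, 'fy': 412.5393722597182, 'cx': 253.11846303049168, 'cy': 188.89789109299326, 'D': [-0.057, 0.0, 0.0, 0.0, 0.0], 'pose': [[-0.4295, 0.5397, -0.7241, -0.2855], [-0.9031, -0.2529, 0.3472, 0.2729], [0.0043, 0.803, 0.596, 0.8598], [0.0, 0.0, 0.0, 1.0]]}
side {'fx': 399.2061947200111, 'fy': 399.2061947200111, 'cx': 254.03636187918963, 'cy': 189.93226671856056, 'D': [-0.1228, 0.0, 0.0, 0.0, 0.0], 'pose': [[0.8368, 0.3478, -0.4229, -0.0325], [-0.5475, 0.5465, -0.6337, -1.0407], [0.0107, 0.7618, 0.6477, 1.0906], [0.0, 0.0, 0.0, 1.0]]}
0.1 [[0.969, 0.246, -0.0], [0.246, -0.969, 0.001], [0.0, -0.001, -1.0]]
[[0.0006, 0.9565, 0.2917, 0.0849], [1.0, -0.0004, -0.0007, 0.0001], [-0.0005, 0.2917, -0.9565, -0.1724], [0.0, 0.0, 0.0, 1.0]]
```

View pics/scene0.png

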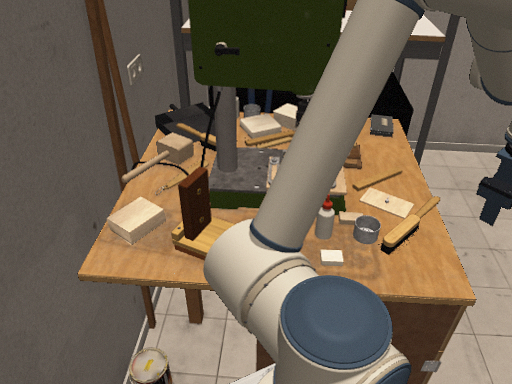

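View pics/side0.png

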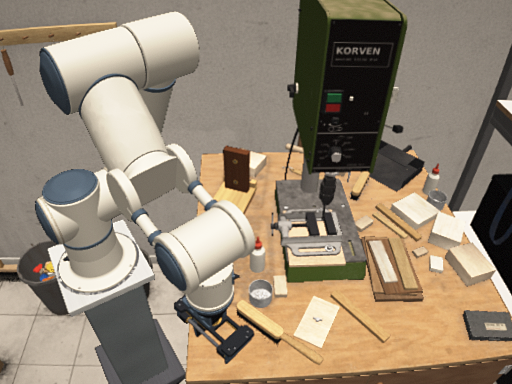

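The scene view shows the blank upright at about (195,203), with the board running to lower right and the pale block on the left at (137,220). In the side view the blank is at (237,168) and the board runs toward (230,205). I need enlarged crops.

```bash
python3 - <<'E'
import cv2,numpy as np
a=cv2.imread("pics/scene0.png")[155:275,160:260];b=cv2.imread("pics/side0.png")[140:220,200:280]
A=cv2.resize(a,(400,480),interpolation=cv2.INTER_CUBIC);B=cv2.resize(b,(400,400),interpolation=cv2.INTER_CUBIC)
o=np.zeros((480,800,3),np.uint8);o[:,:400]=A;o[:400,400:]=B
cv2.imwrite("pics/crop0.png",o)
E
```

```text
(no output)
```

View pics/crop0.png

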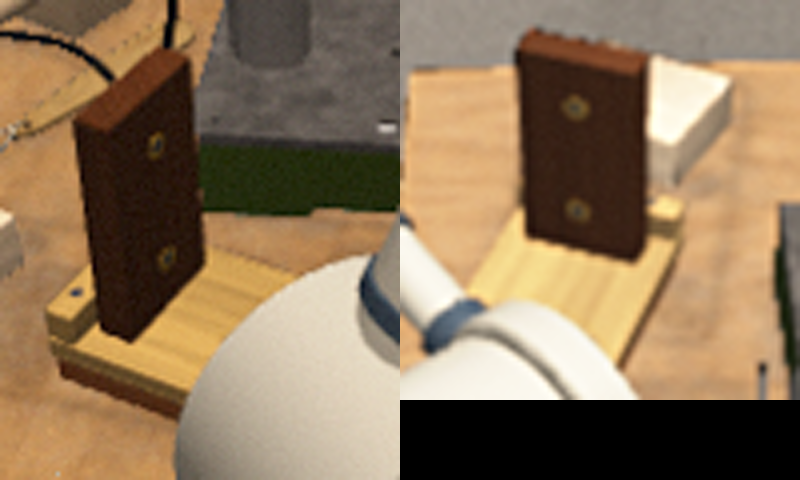

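The crop shows the blank's -x face with its top edge at scene crop (105,130)–(190,65) and foot at (127,340)–(205,265). In the side crop the face corners are (522,50), (643,72), (640,258) and (527,235). The stop is on the far left (+y), and the deck opens towards -y.

```bash
cat > h.py <<'E'
import cv2, numpy as np
from bench import ctrl
def campose(n, tcp=None, R=None):
    p=ctrl.camera_params(n)
    if n!="wrist": return p,np.array(p["pose"])
    T=np.eye(4);T[:3,:3]=ctrl.current_eef_rot() if R is None else R;T[:3,3]=ctrl.current_tool_pos() if tcp is None else tcp
    return p,T@np.array(p["T_tool_cam"])
def rays(n,uv,**k):
    p,T=campose(n,**k)
    K=np.array([[p["fx"],0,p["cx"]],[0,p["fy"],p["cy"]],[0,0,1]])
    q=cv2.undistortPoints(np.array(uv,float).reshape(-1,1,2),K,np.array(p["D"])).reshape(-1,2)
    d=np.c_[q[:,0],-q[:,1],-np.ones(len(q))]@T[:3,:3].T
    return T[:3,3],d
def onplane(n,uv,z,**k):
    o,d=rays(n,uv,**k)
    return o+d*((z-o[2])/d[:,2])[:,None]
E
python3 - <<'E'
from h import *
np.set_printoptions(precision=4,suppress=True)
S=lambda l:np.array(l)/4+[160,155]-.375
D=lambda l:np.array(l)/5+[200,140]-.4
print("blank top sc",onplane("scene",S([(78,120),(106,132),(190,66),(165,47)]),.235))
print("blank foot sc",onplane("scene",S([(102,335),(127,341),(205,266)]),.045))
print("top sd",onplane("side",D([(520,48),(643,70),(648,54),(530,32)]),.235))
print("foot sd",onplane("side",D([(528,236),(640,259)]),.045))
print("deck sd right edge",onplane("side",D([(680,238),(620,365)]),.045))
print("deck sc near edge",onplane("scene",S([(92,345),(185,383)]),.045), onplane("scene",S([(50,340)]),.045))
print("stop top sc",onplane("scene",S([(47,312),(92,315)]),.073))
E
```

```text
blank top sc [[ 0.5712  0.0738  0.235 ]
 [ 0.551   0.0615  0.235 ]
 [ 0.5988 -0.0132  0.235 ]
 [ 0.628  -0.0058  0.235 ]]
blank foot sc [[ 0.5726  0.076   0.045 ]
 [ 0.5592  0.0617  0.045 ]
 [ 0.6117 -0.0173  0.045 ]]
top sd [[ 0.8146 -0.1053  0.235 ]
 [ 0.8751 -0.177   0.235 ]
 [ 0.8925 -0.1631  0.235 ]
 [ 0.8347 -0.0924  0.235 ]]
foot sd [[ 0.838  -0.1137  0.045 ]
 [ 0.8969 -0.1856  0.045 ]]
deck sd right edge [[ 0.9427 -0.1833  0.045 ]
 [ 0.8011 -0.272   0.045 ]]
deck sc near edge [[0.5658 0.0856 0.045 ]
 [0.5024 0.0389 0.045 ]] [[0.5834 0.1112 0.045 ]]
stop top sc [[0.5818 0.1105 0.073 ]
 [0.5655 0.0828 0.073 ]]
```

I forgot the 400 px offset of the side crop in the combined picture, so I'm correcting that.

```bash
python3 - <<'E'
from h import *
np.set_printoptions(precision=4,suppress=True)
S=lambda l:np.array(l)/4+[160,155]-.375
D=lambda l:(np.array(l)-[400,0])/5+[200,140]-.4
print("top sd",onplane("side",D([(520,48),(643,70),(648,54),(530,32)]),.235))
print("foot sd",onplane("side",D([(528,236),(640,259)]),.045))
print("deck sd right edge",onplane("side",D([(680,238),(620,365)]),.045))
# candidate view poses: wrist camera looking down at board from above, blank approx centre
c=np.array([.585,.03]); 
for yaw in (0,45,-45,90,-90,135,-135,180):
  for h in (.36,.42):
    a=np.radians(yaw);x=np.array([np.cos(a),np.sin(a),0]);z=np.array([0,0,-1.]);y=np.cross(z,x)
    p=np.r_[c-x[:2]*.15-[0.02,.03],h]
    q=ctrl.ik(p,np.c_[x,y,z]); print(yaw,h,None if q is None else np.round(q))
E
```

```text
top sd [[ 0.5591  0.0559  0.235 ]
 [ 0.6218 -0.0179  0.235 ]
 [ 0.6362 -0.0024  0.235 ]
 [ 0.5762  0.0704  0.235 ]]
foot sd [[ 0.5618  0.0619  0.045 ]
 [ 0.6234 -0.0115  0.045 ]]
deck sd right edge [[ 0.665  -0.0068  0.045 ]
 [ 0.5442 -0.1075  0.045 ]]
0 0.36 [-8.  3. 90. -0. 87. 82.]
0 0.42 [-8.  2. 83. -0. 96. 82.]
45 0.36 [-20.   9.  84.  -0.  88.  25.]
45 0.42 [-20.   7.  77.  -0.  96.  25.]
-45 0.36 [  6.   9.  84.  -0.  88. 141.]
-45 0.42 [  6.   7.  77.  -0.  96. 141.]
90 0.36 [-21.  19.  70.  -0.  91. -21.]
90 0.42 [-21.  18.  63.  -0. 100. -21.]
-90 0.36 [   9.   19.   70.   -0.   91. -171.]
-90 0.42 [   9.   18.   63.   -0.  100. -171.]
135 0.36 [-14.  28.  55.  -0.  97. -59.]
135 0.42 [-14.  27.  47.  -0. 105. -59.]
-135 0.36 [   4.   28.   55.   -0.   97. -131.]
-135 0.42 [   4.   27.   47.   -0.  105. -131.]
180 0.36 [ -5.  32.  49.  -0. 100. -95.]
180 0.42 [ -5.  31.  41.  -0. 108. -95.]
```

```bash
cat >> h.py <<'E'
def tri(s,d):
    o1,a=rays("scene",[s]);o2,b=rays("side",[d]);a=a[0];b=b[0]
    k=np.linalg.lstsq(np.c_[a,-b],o2-o1,rcond=None)[0]
    p,q=o1+k[0]*a,o2+k[1]*b
    return (p+q)/2,np.linalg.norm(p-q)
def arcpose(theta,delta,s,w,heel,u,sgn=1,bias=0.):
    """tool pose with the -x finger's pad touching the blank's top -x edge; degrees"""
    th=np.radians(theta);al=np.radians(90-theta+delta);Z=np.array([0,0,1.]);u=np.r_[u,0]
    C=heel+.19*(np.cos(th)*Z-np.sin(th)*u)
    t=np.cos(al)*u-np.sin(al)*Z;n=np.sin(al)*u+np.cos(al)*Z
    y=sgn*n
    return C+s*t+(w/2+bias)*n,np.c_[np.cross(y,t),y,t]
E
python3 - <<'E'
from h import *
np.set_printoptions(precision=3,suppress=True)
for s in [(195,82),(335,95)]:
  for d in [(305,160),(372,172)]: print(s,d,*tri(s,d))
heel=np.array([.589,.024,.045]);u=np.array([.78,.62]);u/=np.linalg.norm(u)
for sg in (1,-1):
  for th in (0,15,30,45,60,75,90):
    p,R=arcpose(th,28*max(0,th-20)/70,.014,.045,heel,u,sg);q=ctrl.ik(p,R);print(sg,th,p,None if q is None else np.round(q))
x=np.r_[u,0];z=np.array([0,0,-1.])
for sg in (1,-1):
  R=np.c_[sg*x,np.cross(z,sg*x),z]
  print("push",[ctrl.ik(np.r_[heel[:2]-d*u,.055],R) for d in (.25,.15)])
x=np.r_[u,0];R=np.c_[x,np.cross(z,x),z];p=np.r_[heel[:2]-.085*u,.38]
print(ctrl.ik(p,R))
ctrl.goto(p,R)
im=ctrl.read_camera("wrist");cv2.imwrite("pics/w1.png",im);np.savez("w1.npz",p=ctrl.current_tool_pos(),R=ctrl.current_eef_rot());print(ctrl.current_t())
E
```

```text
(195, 82) (305, 160) [ 0.827 -0.118  0.301] 0.1865753328039144
(195, 82) (372, 172) [ 1.122 -0.207  0.179] 0.18257295537001408
(335, 95) (305, 160) [ 0.574 -0.373  0.419] 0.04228251925724033
(335, 95) (372, 172) [ 0.732 -0.482  0.358] 0.08567358590679486
1 0 [0.607 0.038 0.221] [ -2.  27.  79.   0.  74. -41.]
1 15 [0.57  0.009 0.221] [-12.  19.  95.  14.  58. -57.]
1 30 [ 0.535 -0.019  0.207] [-23.  16. 106.  31.  49. -81.]
1 45 [ 0.505 -0.043  0.181] [ -35.   18.  116.   49.   46. -109.]
1 60 [ 0.48  -0.062  0.146] [ -46.   26.  124.   66.   49. -139.]
1 75 [ 0.465 -0.075  0.104] [ -55.   40.  128.   77.   55. -165.]
1 90 [ 0.458 -0.08   0.058] [-62.  55. 129.  82.  61. 175.]
-1 0 [0.607 0.038 0.221] [ -2.  27.  79.   0.  74. 139.]
-1 15 [0.57  0.009 0.221] [-12.  19.  95.  14.  58. 123.]
-1 30 [ 0.535 -0.019  0.207] [-23.  16. 106.  31.  49.  99.]
-1 45 [ 0.505 -0.043  0.181] [-35.  18. 116.  49.  46.  71.]
-1 60 [ 0.48  -0.062  0.146] [-46.  26. 124.  66.  49.  41.]
-1 75 [ 0.465 -0.075  0.104] [-55.  40. 128.  77.  55.  15.]
-1 90 [ 0.458 -0.08   0.058] [-62.  55. 129.  82.  61.  -5.]
push [array([-26.758,  27.44 , 115.831,  -0.   ,  36.729,  24.761]), array([-15.547,  30.373, 107.383,  -0.   ,  42.244,  35.972])]
push [array([ -26.758,   27.44 ,  115.831,   -0.   ,   36.729, -155.239]), array([ -15.547,   30.373,  107.383,   -0.   ,   42.244, -144.028])]
[-9.705 12.777 75.451 -0.    91.772 41.814]
2.65
```

View pics/w1.png

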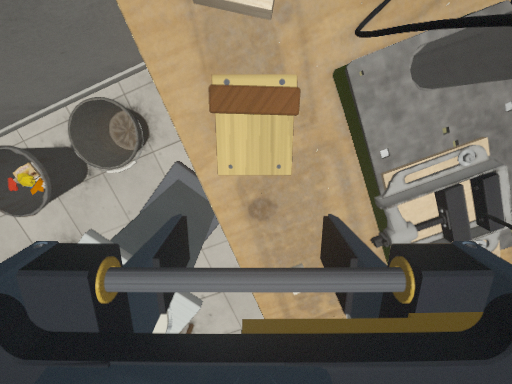

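The wrist view shows the blank's top at (209–300, 86–115), and the deck's open end at row 175 from (219,175) to (292,174). The stop is at the top at row 75 and the drill-press table is on the right. I'll fit these by colour masks.

```bash
python3 - <<'E'
from h import *
np.set_printoptions(precision=4,suppress=True)
im=cv2.imread("pics/w1.png");W=np.load("w1.npz");k=dict(tcp=W["p"],R=W["R"])
roi=np.zeros(im.shape[:2],np.uint8);roi[60:190,195:315]=1
hsv=cv2.cvtColor(im,cv2.COLOR_BGR2HSV)
for y,x in [(100,250),(150,250),(150,205),(150,305),(80,250),(110,250),(185,250)]: print((x,y),hsv[y,x],im[y,x])
V=hsv[...,2]
def rect(m,z,name):
    m=cv2.morphologyEx((m&(roi>0)).astype(np.uint8),cv2.MORPH_OPEN,np.ones((3,3)))
    c=max(cv2.findContours(m,0,1)[0],key=cv2.contourArea)
    b=cv2.boxPoints(cv2.minAreaRect(c));P=onplane("wrist",b,z,**k)
    e=np.diff(np.r_[P,P[:1]],axis=0)[:, :2];L=np.linalg.norm(e,axis=1)
    print(name,b.tolist(),"\n",P[:,:2],"c",P.mean(0)[:2],"L",L,"az",np.degrees(np.arctan2(e[:,1],e[:,0])));return P
rect((V<150)&(hsv[...,1]>90),.235,"blank top")
deck=(hsv[...,1]>110)&(V>165)&(hsv[...,0]>=19);deck[:118]=0
rect(deck,.045,"deck")
print(tri((326,237),(258,270)))
p=ctrl.camera_params("wrist");print(p["fx"],p["D"])
E
```

```text
(250, 100) [ 14 159 125] [ 47  84 125]
(250, 150) [ 22 102 205] [123 183 205]
(205, 150) [ 17 101 190] [115 158 190]
(305, 150) [ 17  94 169] [107 143 169]
(250, 80) [ 22  99 209] [128 187 209]
(250, 110) [ 15 150 121] [ 50  85 121]
(250, 185) [ 17  96 170] [106 143 170]
blank top [[207.22381591796875, 112.61284637451172], [208.08987426757812, 84.03302764892578], [300.1871337890625, 86.82386016845703], [299.3210754394531, 115.40367889404297]] 
 [[ 0.5551  0.0623]
 [ 0.5799  0.079 ]
 [ 0.6398 -0.0009]
 [ 0.6166 -0.0198]] c [0.5978 0.0302] L [0.0299 0.0998 0.03   0.1026] az [  33.9566  -53.1691 -140.7699  126.7852]Traceback (most recent call last):
  File "<stdin>", line 16, in <module>
  File "<stdin>", line 10, in rect
ValueError: max() iterable argument is empty
```

```bash
python3 - <<'E'
from h import *
np.set_printoptions(precision=4,suppress=True)
im=cv2.imread("pics/w1.png");W=np.load("w1.npz");k=dict(tcp=W["p"],R=W["R"])
hsv=cv2.cvtColor(im,cv2.COLOR_BGR2HSV);H=hsv[...,0]
m=((H>=20)&(H<=26)&(hsv[...,2]>140)&(hsv[...,1]>70)).astype(np.uint8);m[:120]=0;m[190:]=0;m[:,:200]=0;m[:,315:]=0
m=cv2.morphologyEx(m,cv2.MORPH_OPEN,np.ones((3,3)));m=cv2.morphologyEx(m,cv2.MORPH_CLOSE,np.ones((5,5)))
r=range(125,168,2)
l=onplane("wrist",[(np.flatnonzero(m[y]).min()-.5,y) for y in r],.045,**k);q=onplane("wrist",[(np.flatnonzero(m[y]).max()+.5,y) for y in r],.045,**k)
b=onplane("wrist",[(x,np.flatnonzero(m[:,x]).max()+.5) for x in range(226,287,3)],.045,**k)
for n,P in (("left",l),("right",q),("end",b)):
    f=cv2.fitLine(P[:,:2].astype(np.float32),cv2.DIST_HUBER,0,.001,.001).ravel();print(n,f,np.degrees(np.arctan2(f[1],f[0])))
print("bottle",tri((326,237),(258,270)), onplane("scene",[(326,238),(332,257),(366,240)],0), onplane("side",[(258,270)],0))
E
```

```text
left [0.7871 0.6169 0.4947 0.0375] 38.087616
right [ 0.7787  0.6274  0.5907 -0.0646] 38.857014
end [ 0.622  -0.7831  0.4951 -0.0452] -51.541256
bottle (array([ 0.4593, -0.3311, -0.0109]), np.float64(0.009125256430837763)) [[ 0.4406 -0.3205  0.    ]
 [ 0.3665 -0.2921  0.    ]
 [ 0.3811 -0.4251  0.    ]] [[ 0.4592 -0.3355  0.    ]]
```

```bash
cat >> h.py <<'E'
az=np.radians(38.45);UB=np.array([np.cos(az),np.sin(az)]);VB=np.array([-UB[1],UB[0]])
ORG=.4466*UB-.3482*VB      # board origin in world xy
a2=np.radians(37.3);UA=np.array([np.cos(a2),np.sin(a2)])
HEEL=np.array([.5859,.0213,.045])
def F(): return np.round(ctrl.current_contact_force(),1)
E
python3 - <<'E'
from h import *
np.set_printoptions(precision=3,suppress=True)
# feasibility of whole arc
for th in range(0,95,10):
    p,R=arcpose(th,max(0,th-20)*36/70,.014,.058,HEEL,UA,-1);q=ctrl.ik(p,R);print(th,None if q is None else np.round(q))
p,R=arcpose(0,0,.014,.040,HEEL,UA,-1,-.005)
ctrl.goto(np.r_[p[:2]-.085*UA,.285],R)
ctrl.command_gripper(.44);print("grip",ctrl.current_grip_width())
ctrl.move_l(np.r_[p[:2],.262],vel=.08)
print("F0",F(),ctrl.current_t())
print("hit",ctrl.move_l(p,vel=.03,contact_N=3),F(),ctrl.current_tool_pos(),p,ctrl.current_t())
cv2.imwrite("pics/sc2.png",np.hstack([cv2.resize(ctrl.read_camera("scene")[130:280,130:290],(400,375)),cv2.resize(ctrl.read_camera("side")[90:240,170:330],(400,375))]))
E
```

```text
0 [ -2.  27.  79.   0.  75. 141.]
10 [ -8.  21.  89.   8.  63. 131.]
20 [-16.  17.  99.  20.  53. 116.]
30 [-22.  16. 106.  29.  49. 103.]
40 [-29.  16. 112.  39.  46.  87.]
50 [-36.  19. 118.  50.  45.  70.]
60 [-42.  23. 123.  62.  45.  51.]
70 [-48.  30. 127.  71.  47.  32.]
80 [-54.  39. 129.  79.  50.  15.]
90 [-57.  48. 131.  85.  54.   1.]
grip 0.4380677769130021
F0 [-0.4  0.6  0.6] 6.2833
hit False [ 0.5 -1.5  0.2] [0.598 0.03  0.221] [0.598 0.03  0.221] 7.8
```

View pics/sc2.png

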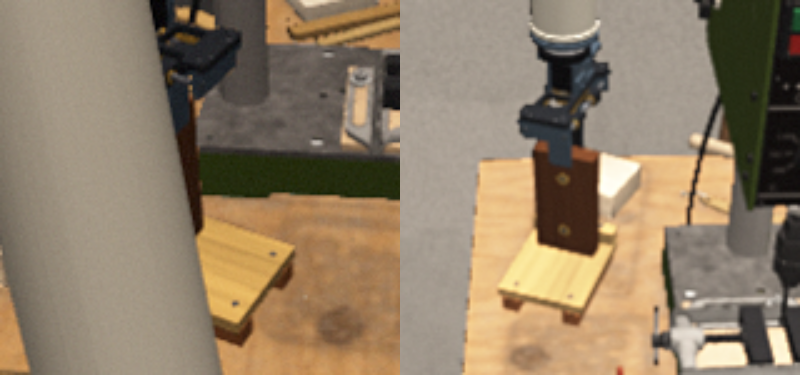

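The fingers straddle the blank's top, with the -x finger visible on its front face at (560,150) in the side crop. Next I tilt it gently in the loose cage, logging force.

```bash
python3 - <<'E'
from h import *
for th in (3,6,9,12,15,18,21,25):
    p,R=arcpose(th,0,.014,.040,HEEL,UA,-1,-.005*max(0,1-th/20))
    ctrl.move_l(p,vel=.03,ori=R);print(th,F(),np.round(ctrl.current_grasp_force(),1),round(ctrl.current_t(),1))
cv2.imwrite("pics/sc3.png",np.hstack([cv2.resize(ctrl.read_camera("scene")[130:280,130:290],(400,375)),cv2.resize(ctrl.read_camera("side")[90:240,170:330],(400,375))]))
E
```

```text
3 [-0.3  0.4 -0.6] 0.1 8.3
6 [-0.5 -0.5  0.4] 0.1 8.8
9 [ 0.1 -1.3 -0.5] 0.0 9.2
12 [ 0.7 -0.2  0.2] 0.1 9.6
15 [ 0.1  0.9 -0. ] 0.1 10.1
18 [-1.   0.9  0. ] 0.1 10.5
21 [-0.2 -0.   1. ] 0.2 10.9
25 [-0.1  0.8 -0.2] 0.2 11.5
```

View pics/sc3.png

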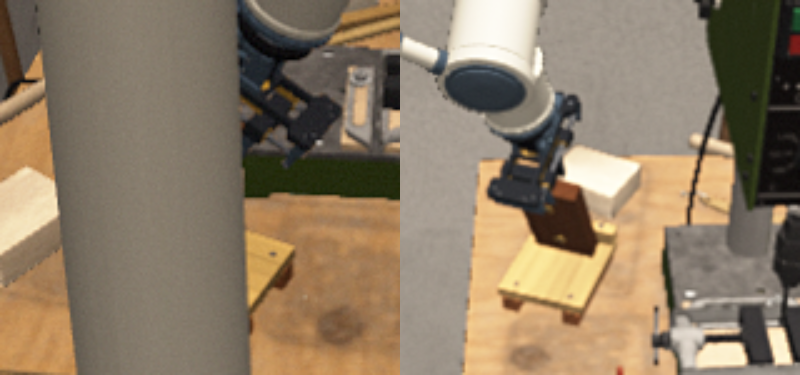

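The side view shows the blank leaning about 25° on the lower finger. I'll continue the arc, opening the slot in small steps and steepening the tool relative to the blank.

```bash
python3 - <<'E'
from h import *
w=.040
for th in range(25,91,5):
    d=(th-25)*36/65.
    p,R=arcpose(th,d,.014,w,HEEL,UA,-1)
    ctrl.move_l(p,vel=.035,ori=R)
    print(th,F(),np.round(ctrl.current_grasp_force(),1),round(ctrl.current_t(),1))
    for T,wn in ((25,.046),(35,.052),(45,.058)):
        if th==T: ctrl.command_gripper(wn/.091);w=wn
print(ctrl.current_grip_width())
cv2.imwrite("pics/sc4.png",np.hstack([cv2.resize(ctrl.read_camera("scene")[130:280,130:290],(400,375)),cv2.resize(ctrl.read_camera("side")[120:270,170:330],(400,375))]))
E
```

```text
25 [-0.6 -0.2 -0.3] 0.2 11.8
30 [-0.  -0.6 -0.4] 0.3 12.7
35 [-0.6 -0.9 -1. ] 0.4 13.3
40 [-0.4  0.6 -0.9] 0.4 14.2
45 [-0.4 -0.3 -0.9] 0.5 14.8
50 [-1.3 -0.9 -1.4] 0.6 15.6
55 [-0.8 -0.5 -0.9] 0.6 16.2
60 [ 0.5 -0.7 -1. ] 0.6 16.8
65 [ 0.4 -0.1 -1.7] 0.7 17.4
70 [-0.1 -1.  -0.9] 0.7 18.0
75 [-0.5 -0.4 -0.8] 0.8 18.6
80 [-0.4 -0.9 -1.4] 0.8 19.2
85 [-0.  -0.6 -1.3] 0.9 19.8
90 [ 0.4 -0.6 -0.1] 0.0 20.4
0.6372860289095271
```

View pics/sc4.png

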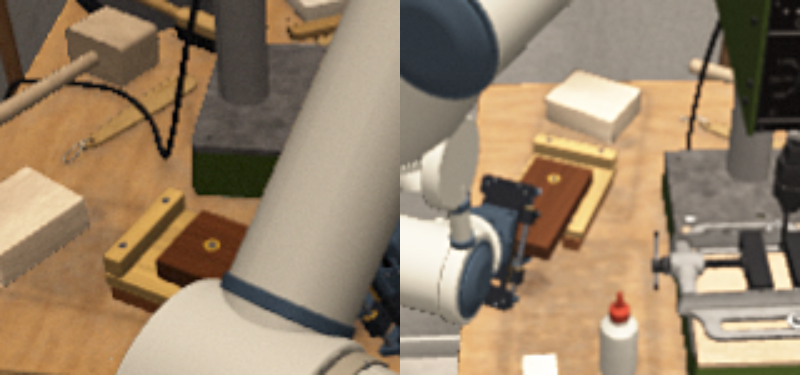

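The blank lies flat on the deck and the pad force is zero. Now I withdraw, point the tool down and push the end with two spread fingertips.

```bash
python3 - <<'E'
from h import *
np.set_printoptions(precision=4,suppress=True)
p=np.array(ctrl.current_tool_pos());R=np.array(ctrl.current_eef_rot());t=R[:,2]
p=p-[0,0,.003];ctrl.move_l(p,vel=.02);print(F())
p=p-.05*t;ctrl.move_l(p,vel=.05);print(F())
p=np.r_[p[:2],.2];ctrl.move_l(p,vel=.12)
x=np.r_[UB,0];z=np.array([0,0,-1.]);RD=np.c_[x,np.cross(z,x),z]
b=lambda xb,zz,yb=0:np.r_[ORG+xb*UB+yb*VB,zz]
ctrl.goto(b(-.21,.2),RD);ctrl.command_gripper(.66)
np.savez("w2.npz",p=ctrl.current_tool_pos(),R=ctrl.current_eef_rot());im=ctrl.read_camera("wrist");cv2.imwrite("pics/w2.png",im)
ctrl.move_l(b(-.21,.055),vel=.1);print(F(),ctrl.current_t())
hit=ctrl.move_l(b(-.134,.055),vel=.02,contact_N=14)
q=ctrl.current_tool_pos();print(hit,F(),(q[:2]-ORG)@UB,(q[:2]-ORG)@VB,ctrl.current_t())
E
```

```text
[-0.4  0.3  0.3]
[-0.5 -0.9  0.4]
[ 0.9 -0.4  0.1] 25.9417
True [-1.4 -3.   1.8] -0.14691298728218488 0.0001613671069018036 28.6917
```

View pics/w2.png

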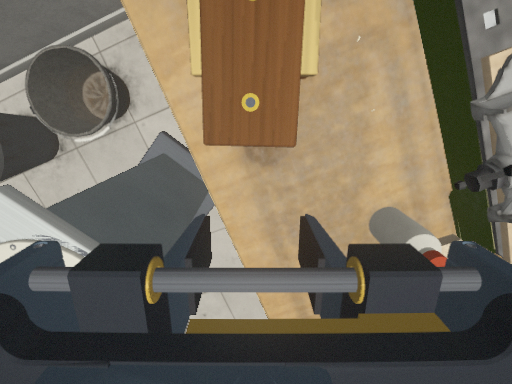

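Before the push, the wrist view shows the lying blank roughly centred on the deck, its free end at row 147 over columns 203–297. The push stopped on 14 N contact, so I back off, rise and check the gap at the stop.

```bash
python3 - <<'E'
from h import *
R=np.array(ctrl.current_eef_rot())
b=lambda xb,zz,yb=0:np.r_[ORG+xb*UB+yb*VB,zz]
ctrl.move_l(b(-.17,.055),vel=.05);ctrl.move_l(b(-.17,.2),vel=.15);ctrl.goto(b(-.045,.22),R)
np.savez("w3.npz",p=ctrl.current_tool_pos(),R=ctrl.current_eef_rot());im=ctrl.read_camera("wrist");print(ctrl.current_t())
cv2.imwrite("pics/w3f.png",im);cv2.imwrite("pics/w3.png",cv2.resize(im[0:220,140:380],(720,660))[:600])
E
```

```text
31.0417
```

View pics/w3.png

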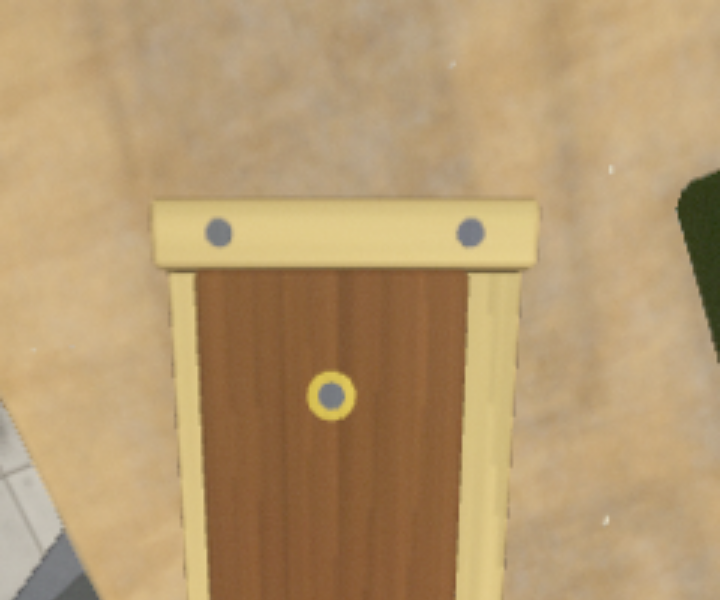

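The foot meets the stop's face at crop row 270 with no strip of deck showing, the edges are parallel, and the blank sits about 5 mm off the middle line. The robot is clear, so I'm handing in.

```bash
python3 - <<'E'
from bench import ctrl
ctrl.sleep(.3);print(ctrl.sign_off(),ctrl.current_t())
E
```

```text
the job is handed in; nothing more can be done
the job is handed in; nothing more can be done
```

I handed the job in at about 31 s on the robot's clock: the blank was let down gently on its -x face and pushed until the last wrist picture showed its foot snug and square against the stop, though the hand-in returned no verdict.

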